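Swing the display board home on its peg

TASK

The wooden display board on the honey riser has been swung askew on its steel peg. Push its front right-hand corner in under the upper shelf so that the board turns in place about the peg in its slotted corner, until its back edge lies flat against the wooden stop block and it sits square on the riser. Keep the slot on the peg and the board flat on the deck, leave the two jars and the carton alone, and back away when done.

Things in the scene. Friction and masses are not known exactly. Their poses are not given: they have to be found in the camera images.
- riser: Fixed counter display riser. Left, right, front and back are as the robot sees it. Origin: on the peg axis at counter height; x to its back, y to its left, z up. Pale wooden deck, top 18 mm above the origin, 290 mm deep (x -205 to +85), 500 mm wide (y -270 to +230). Back open. 20 mm posts at x +70, y -258 and +218 carry the upper shelf on 14 mm arms at height 252 to 266.
- peg_top (a point): Top of the fixed upright steel peg on the deck, 14 mm across, 42 mm high (60 mm above the riser's origin).
- shelf_lip (a point): Middle of the lower front edge of the upper shelf's wooden lip, 242 mm above the counter, at riser x -180. The lip is 500 mm wide (along riser y), 18 mm deep, 40 mm high; 6 mm wires lie behind it at height 269 to x +70, over the whole board. An upright tool cannot reach the front edge of the board at home: lean it back towards the robot about 30 degrees.
- stop_face (a point): Middle of the front face of the wooden stop block, fixed on the riser's deck: 21 mm behind the peg axis (riser x) and 100 mm to the right of it (riser y -100). The block is 50 mm wide, 34 mm high and 22 mm deep. Its front face is square to the riser's x axis.
- board: Darker wooden board, 150 x 150 x 24 mm, about 0.4 kg, loose on the deck. Origin: underside, on the peg axis when bearing on the peg. Spans own x -130 to +20, y -126 to +24. The peg stands in an 18 mm wide slot (y -9 to +9) running in from the back edge to x -8. At home its axes are parallel to the riser's. Starts turned 0.4 to 0.7 rad clockwise from above, front right corner out to the robot.
- push_corner (a point): The board's front right-hand corner, diagonally opposite the slot, half-way up the edge (12 mm above the deck): board x -130, y -126. The front edge runs from it along the board's +y; push on that edge close to the corner. Sliding it takes 1 to 4 N.
- back_corner (a point): The board's back right-hand corner, half-way up: board x +20, y -126. It comes level with the stop face when the board is home.
- jar_right: Bystander: honey jar, 60 mm across and 85 mm high, standing on the deck to the right of the board. Origin at its underside.
- jar_left: Bystander: narrower honey jar, 52 mm across and 105 mm high, standing on the deck to the left of the board. Origin at its underside.
- carton: Bystander: pale carton 100 x 70 x 60 mm lying on the right end of the upper wire shelf. Origin at its underside.
Things that resemble listed ones, but are neither listed nor needed, are in the scene too. Of the things that look like the board, the smallest one is meant.

How it is judged (in metres and radians):
At the end, for the whole second after the job is handed in: The board lies flat and still on the deck, square to the riser within 0.05 rad, its back right-hand corner within 7 mm of the stop face's plane, its slot on the peg within 8 mm of bearing on it (angle between the x axis of board and the x axis of riser, either way round below 0.05 rad and x of back_corner in the frame of riser above 0.014 m and horizontal distance between board and riser below 0.008 m and angle between board's own z axis and vertical below 0.03 rad and z of board in the frame of riser below 0.022 m and linear speed of board below 0.01 m/s); the robot touches nothing.
It fails at once if the board was dragged off its peg (more than 18 mm) (horizontal distance between board and riser above 0.018 m).
It fails at once if the board was lifted or tipped (angle between board's own z axis and vertical above 0.15 rad or z of board in the frame of riser above 0.03 m).
It fails at once if a jar or the carton was moved more than 20 mm (distance of any of jar_right, jar_left, carton from where it was at the start of the episode above 0.02 m).
It also fails if it takes over 40 s, if anything falls off the work surface, if the arm or the gripper's body presses on something with over 40 N, if the wrist force passes 120 N, or if a joint passes its speed limit or range.

ROBOT

A 6-joint arm with a two-finger parallel gripper is mounted at the origin on the work surface. World frame = base frame: x ahead of the robot, y to its left, z up, the work surface at z = 0. Lengths are in mm, angles in rad, forces in N, time in s.
With the tool pointing down it reaches from about 300 to 775 mm from the base axis. Payload 14.6 kg.
Tool frame: the origin (TCP) lies between the finger pads; the fingertips stand 19 mm ahead of it and the grasp point (between the pads) is the TCP; x points along the fingers, y is the direction in which the jaws open and shut, and the axes are right-handed (so a half turn about x gives the same grasp; the last joint's range is limited). The gripper opens to 94 mm and grips with 3 to 60 N. Pads are 16 mm wide; open, the fingers measure 119 mm over their backs; the gripper's body (75 mm by 177 mm) begins 78 mm behind the grasp point.
Start: joints at [-1.222, 0.3, 1.521, -0, 1.321, -0.067], TCP at [222.149, -503.129, 224.446] pointing down, gripper open.
Joint ranges: [-3.03, 3.03], [-0.79, 2.21], [0.23, 2.52], [-1.04, 4.18], [0, 3.07], [-2.55, 2.55]. Speed limits (rad/s): [2.22, 2.22, 2.57, 3.14, 3.14, 3.14].

INTERFACE

Orientations are given as [roll, pitch, yaw] about the fixed x, y, z axes, in that order (R = Rz(yaw) Ry(pitch) Rx(roll)).
In Python, from cell import manip gives the robot as it stands.
- The arm moves only by the tool jog_arm, never from a script. Its argument "series" is one flat list of numbers, 7 for each row, row after row: the turn, a rotation vector about the world's x, y, z in rad, then the shift along the world's x, y, z in m, then the opening, from -1 (shut) to 1 (fully open). A call has 1 to 20 rows; each row is the pose to reach, as a shift and turn from the pose commanded when the call began; what a row does not reach only later rows make up. A row lasts 1/8 s, in which the tool goes at most 62.5 mm and 10.7 degrees, less where a joint would pass 70% of its speed; a pose out of reach is approached as far as the arm can. A call with a gripper value outside its range is refused whole. The fingers move at their own pace and stop on an object; "squeeze" is the grip in N (left out, the last holds). Time passes only in rows, so rows that repeat a pose let the fingers close. It gives the time, the measured TCP pose, the force and the opening at its end, in the units of the state.
- manip.read_state(): the state, without advancing time (a new reading comes with each control period).
- manip.camera(name): name is "scene" or "top" or "wrist"; returns a dict with "color" (384x512x3 uint8, blue, green, red), "range_z" (384x512 float32, mm along the optical axis (not along the pixel's ray), 0 where there is no reading), "fx", "fy", "cx", "cy" (pixels), "D" ([k1, k2, p1, p2, k3] as OpenCV has them; the pictures are not rectified), "pose" (4x4, takes a point from camera to world coordinates); the wrist camera has in their place "mount" (4x4, takes a point from camera to tool coordinates, whose origin is the TCP and whose axes are the tool frame's). Camera axes: x right, y down, z forward; pixel columns grow to the right and rows downward; lengths in mm; the calibration is good to about 2 mm. A picture is of the moment at which its call begins: read the wrist's pose just before it.
- manip.sign_off(): hands the job in, once; it reports no verdict.
The state is a dict: "clock": time; "joints": joint angles; "qd": joint speeds; "effort": joint torques, N m; "eef_pos": TCP position; "eef_rot": TCP orientation; "wrist_force": force on the tool from outside, world axes, zero at the start; "moment": the same for the moment, N m; "finger_gap": finger opening in mm.
Only numpy, scipy, OpenCV 4.12 (cv2) and the standard library are available. Lean on these libraries where they do the work, as an engineer would, in place of code of your own. Each camera call takes 0.05 s, during which the arm holds its last target.

## Working session

There is one attempt and no reset: what is moved stays moved. The work goes in short steps, Python scripts to look and compute and a tool call to move; the robot and the scene stay as the last step left them, time stands still between calls to the robot, and variables do not carry over. Pictures are saved under pics/ and viewed, and the job is handed in when it is done.

Besides the shell and the picture viewer there is one more tool, called after "Emit:" in YAML: its name, and indented under it one key for each argument. jog_arm: Moves the arm, as the interface text tells. Its arguments: {"type":"object","properties":{"series":{"type":"array","items":{"type":"number"}},"squeeze":{"type":"number"}},"required":["series"]}

```bash
mkdir -p pics; ls
cat > h.py <<'E'
import numpy as np, cv2, pickle
from cell import manip
def snap(n,tag):
    s=manip.read_state(); c=manip.camera(n); c['state']=s
    pickle.dump(c,open(f'pics/{tag}.pkl','wb')); cv2.imwrite(f'pics/{tag}.png',c['color']); return c
def load(tag): return pickle.load(open(f'pics/{tag}.pkl','rb'))
def K(c): return np.array([[c['fx'],0,c['cx']],[0,c['fy'],c['cy']],[0,0,1.]])
def pose(c):
    if 'pose' in c: return np.array(c['pose'])
    from scipy.spatial.transform import Rotation as R
    T=np.eye(4);T[:3,:3]=R.from_euler('xyz',c['state']['eef_rot']).as_matrix();T[:3,3]=c['state']['eef_pos']
    return T@np.array(c['mount'])
def ray(c,uv):
    p=cv2.undistortPoints(np.array(uv,float).reshape(-1,1,2),K(c),np.array(c['D'],float)).reshape(-1,2)
    d=np.c_[p,np.ones(len(p))]; T=pose(c); return T[:3,3],d@T[:3,:3].T
def onz(c,uv,z):
    o,d=ray(c,uv); return o+d*((z-o[2])/d[:,2])[:,None]
def proj(c,P):
    T=np.linalg.inv(pose(c)); q=np.array(P,float).reshape(-1,3)@T[:3,:3].T+T[:3,3]
    return cv2.projectPoints(q,np.zeros(3),np.zeros(3),K(c),np.array(c['D'],float))[0].reshape(-1,2)
def dep(c,uv):
    o,d=ray(c,uv); return np.array([o+d[i]*c['range_z'][int(round(v)),int(round(u))] for i,(u,v) in enumerate(np.array(uv).reshape(-1,2))])
E
python3 - <<'E'
from h import *
for n in ['scene','top']:
    c=snap(n,n+'0'); print(n,c['fx'],np.round(c['pose'],2).tolist(),c['D'])
print(manip.read_state())
E
```

```text
pics
scene 441.2930100115107 [[0.36, 0.67, -0.65, 1349.49], [0.93, -0.24, 0.26, -261.41], [0.02, -0.71, -0.71, 1000.76], [0.0, 0.0, 0.0, 1.0]] [-0.1335402  0.         0.         0.         0.       ]
top 405.356125784667 [[-0.03, -1.0, 0.07, 507.71], [-1.0, 0.02, -0.02, 72.53], [0.01, -0.07, -1.0, 1265.26], [0.0, 0.0, 0.0, 1.0]] [-0.03130411  0.          0.          0.          0.        ]
{'clock': 0.1, 'joints': array([-1.22161842e+00,  3.00399804e-01,  1.52155421e+00, -3.69894521e-05,
        1.32072331e+00, -6.65883035e-02]), 'qd': array([-0.00056589, -0.00121269, -0.00084869, -0.00191602,  0.00067632,
       -0.00051222]), 'effort': array([ 2.56420535e-03, -5.32637322e+01, -3.53282440e+01,  7.10325851e-02,
        2.34393182e-02, -5.45431783e-05]), 'eef_pos': array([ 222.05369307, -502.9229207 ,  223.93680044]), 'eef_rot': array([-1.60436452,  1.56971107,  1.95300351]), 'wrist_force': array([ 0.80628154, -0.28634292, -0.30899679]), 'moment': array([-0.05171161, -0.01744909, -0.02923033]), 'finger_gap': 93.77217851607153}
```

View pics/scene0.png

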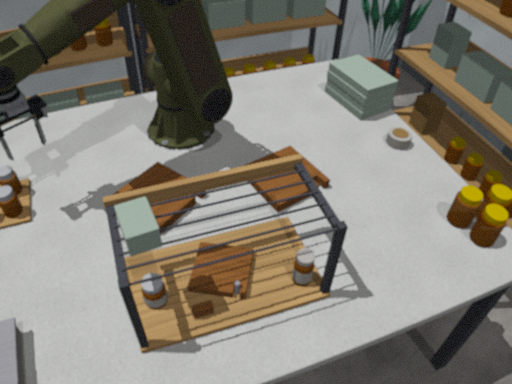

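View pics/top0.png

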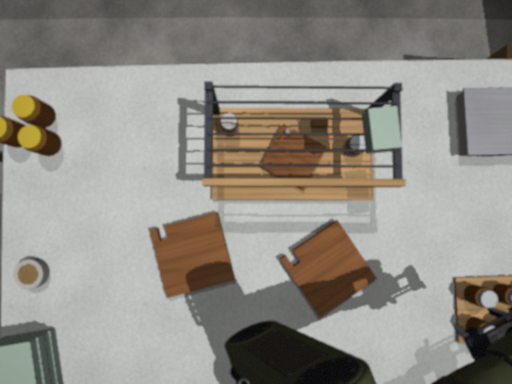

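The scene camera sees the riser from behind: stop block at about (203,308), peg at (238,290), board at (222,268), jars at (154,290) and (304,268). The top camera looks straight down, with the peg near (288,130), stop block at (319,126) and lip at row 183. There are also two larger decoy boards on the counter in front. I'll zoom in next.

Run:
```python
from h import *
c=load('top0')['color'][70:220,190:420]; cv2.imwrite('pics/top0z.png',cv2.resize(c,None,fx=3.4,fy=3.4,interpolation=cv2.INTER_CUBIC))
c=load('scene0')['color'][150:355,95:350]; cv2.imwrite('pics/scene0z.png',cv2.resize(c,None,fx=2.9,fy=2.9,interpolation=cv2.INTER_CUBIC))
```

```text
(no output)
```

View pics/top0z.png

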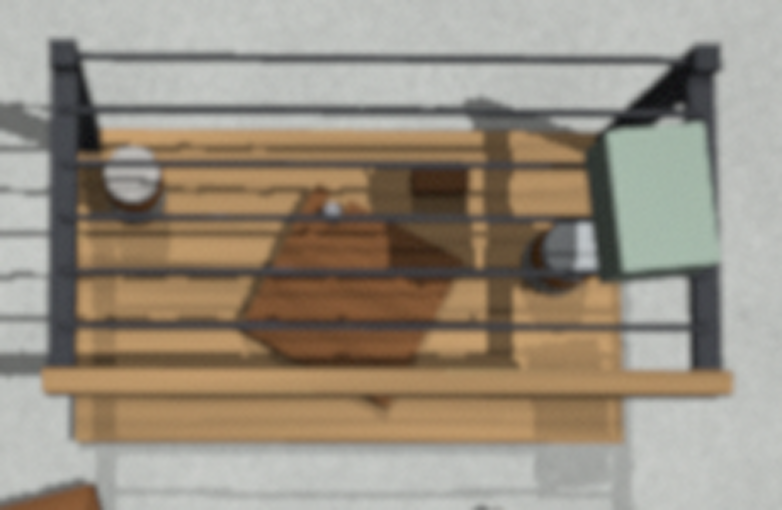

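View pics/scene0z.png

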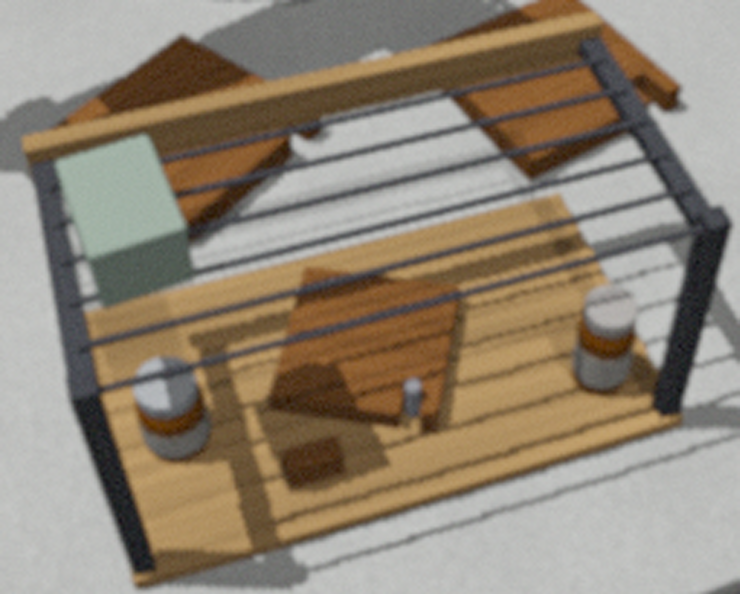

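Run:
```python
from h import *
t=load('top0'); s=load('scene0')
tz=lambda p:np.array(p,float)/3.4+[190,70]-0.35
sz=lambda p:np.array(p,float)/2.9+[95,150]-0.35
np.set_printoptions(precision=1,suppress=True)
print('deck top FL FR BL(97,130)',onz(t,tz([[76,441],[623,440],[97,130]]),18))
print('deck scene BL',onz(s,sz([[680,418],[138,580],[562,197]]),18))
pt=tz([[332,205]]);ps=sz([[413,383]])
print('peg at60',onz(t,pt,60),onz(s,ps,60))
print('lip top view front low? ',onz(t,tz([[44,393],[732,394]]),282), 'scene lip top ends front', onz(s,sz([[22,140],[600,15]]),282))
print('stop top',onz(t,tz([[412,195],[467,195]]),52), onz(s,sz([[281,463],[341,440]]),52), )
print('board top z42: left, near tip(top)',onz(t,tz([[238,318],[380,402],[463,263],[318,187]]),42))
print('board scene z42',onz(s,sz([[305,268],[463,292],[271,403]]),42))
for c,p in((t,tz([[340,290],[380,400],[150,300]])),(s,sz([[360,310],[300,440]]))): print(dep(c,p))
print('jarR',onz(t,tz([[565,247]]),103),'jarL',onz(t,tz([[132,172]]),123))
```

```text
deck top FL FR BL(97,130) [[ 561.8  185.2   18. ]
 [ 550.4 -312.3   18. ]
 [ 847.6  161.    18. ]]
deck scene BL [[ 851.4  175.9   18. ]
 [ 837.4 -313.2   18. ]
 [ 570.4  187.    18. ]]
peg at60 [[763.9 -49.1  60. ]] [[758.5 -45.6  60. ]]
lip top view front low?  [[ 585.2  183.6  282. ]
 [ 572.6 -311.9  282. ]] scene lip top ends front [[ 578.9 -311.1  282. ]
 [ 595.2  188.2  282. ]]
stop top [[ 773.1 -121.9   52. ]
 [ 772.1 -171.3   52. ]] [[ 791.1 -175.2   52. ]
 [ 786.9 -121.    52. ]]
board top z42: left, near tip(top) [[ 667.2   36.5   42. ]
 [ 588.9  -88.2   42. ]
 [ 712.3 -167.3   42. ]
 [ 784.4  -38.8   42. ]]
board scene z42 [[ 588.8  -93.9   42. ]
 [ 667.4   37.7   42. ]
 [ 724.4 -165.8   42. ]]
[[690.  -55.4  44.4]
 [590.8 -88.5  39.9]
 [688.9 115.6  16.8]]
[[ 654.4  -60.2   42.2]
 [ 752.2 -149.5   14.2]]
jarR [[ 714.1 -243.7  103. ]] jarL [[782.3 124.8 123. ]]
```

Run:
```python
from h import *
from scipy.spatial.transform import Rotation as R
np.set_printoptions(precision=3,suppress=True)
s=manip.read_state(); R0=R.from_euler('xyz',s['eef_rot']); print(R0.as_matrix())
w=np.load if 0 else None
c=load('top0'); 
yaw=-0.026
for L in (35,):
  L=np.deg2rad(L)
  for sg in (1,-1):
    x=np.array([np.sin(L),0,-np.cos(L)]); y=np.array([0,sg,0.]); M=np.c_[x,y,np.cross(x,y)]
    Rt=R.from_euler('z',yaw)*R.from_matrix(M); d=Rt*R0.inv(); print(sg,d.as_rotvec(), Rt.as_euler('xyz'))
a=np.array([np.sin(L)*np.cos(yaw),np.sin(L)*np.sin(yaw),-np.cos(L)])
O=np.array([761,-47]);Ry=np.array([[np.cos(yaw),-np.sin(yaw)],[np.sin(yaw),np.cos(yaw)]])
n=np.array([np.cos(L)*np.cos(yaw),np.cos(L)*np.sin(yaw),np.sin(L)]);yy=np.array([-np.sin(yaw),np.cos(yaw),0])
for f in (-.49,-.49,-.4,-.3,-.2,-.1,0):
  p=np.array([[np.cos(f),-np.sin(f)],[np.sin(f),np.cos(f)]])@[-130,-110]; q=np.r_[O+Ry@p,32.]
  tcp=q+12.5*yy-8*n-19*a; print(f,q,tcp)
```

```text
[[-0.     0.404 -0.915]
 [ 0.001 -0.915 -0.404]
 [-1.    -0.001 -0.   ]]
1 [-0.821 -0.163  2.589] [-0.     0.96  -0.026]
-1 [ 0.118 -0.604 -0.428] [ 3.142  0.96  -0.026]
-0.49 [593.651 -78.535  32.   ] [576.531 -65.586  42.975]
-0.49 [593.651 -78.535  32.   ] [576.531 -65.586  42.975]
-0.4 [597.163 -93.449  32.   ] [580.043 -80.499  42.975]
-0.3 [ 602.619 -109.573   32.   ] [585.498 -96.624  42.975]
-0.2 [ 609.657 -125.072   32.   ] [ 592.537 -112.123   42.975]
-0.1 [ 618.207 -139.791   32.   ] [ 601.087 -126.842   42.975]
0 [ 628.184 -153.583   32.   ] [ 611.064 -140.634   42.975]
```

Emit:
jog_arm:
  series: [0.01, -0.06, -0.04, 0.02, 0.045, 0.01, -1, 0.03, -0.14, -0.1, 0.05, 0.1, 0.01, -1, 0.05, -0.24, -0.17, 0.08, 0.16, 0.01, -1, 0.07, -0.35, -0.25, 0.115, 0.23, 0.01, -1, 0.09, -0.45, -0.32, 0.145, 0.3, 0.0, -1, 0.105, -0.54, -0.38, 0.175, 0.36, -0.01, -1, 0.118, -0.604, -0.428, 0.2, 0.41, -0.02, -1, 0.118, -0.604, -0.428, 0.208, 0.433, -0.02, -1, 0.118, -0.604, -0.428, 0.208, 0.433, -0.02, -1, 0.118, -0.604, -0.428, 0.208, 0.433, -0.02, -1]
  squeeze: 20

```text
clock: 1.35
eef_pos: [430.1, -70.1, 204.4]
eef_rot: [3.139, 0.961, -0.027]
wrist_force: [-0.4, -1.0, 0.3]
finger_gap: 0.5
```

Run:
```python
from h import *
c=snap('wrist','w1'); s=c['state']; print(s['eef_pos'],s['eef_rot'],s['finger_gap'],s['clock'],s['joints'],s['wrist_force'])
np.save('pics/x.npy',0)
cv2.imwrite('pics/w1z.png',cv2.resize(c['color'],None,fx=1.5,fy=1.5,interpolation=cv2.INTER_CUBIC))
```

```text
[430.06246408 -70.09654322 204.37841564] [ 3.1391122   0.96062153 -0.02709803] 0.4741263161517455 1.35 [-0.35251858 -0.23523293  2.23445403  0.33876931  0.5838641   1.01260281] [-0.39913398 -1.020005    0.30055863]
```

View pics/w1z.png

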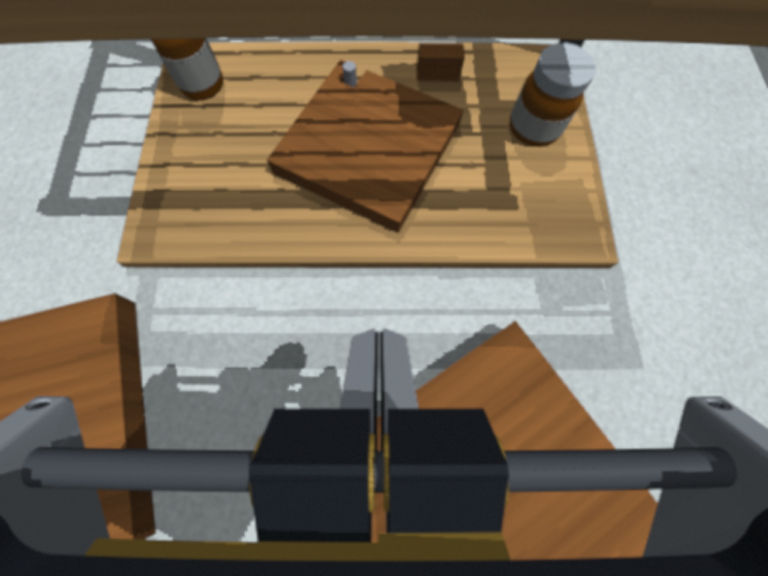

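The wrist view shows the board clearly, with its near corner at (400,223), left corner (268,162), right corner (462,112) and peg (349,66) in the 1.5x picture.

Run:
```python
from h import *
np.set_printoptions(precision=1,suppress=True)
c=load('w1'); f=lambda p:np.array(p,float)/1.5-.17
print(np.array(c['mount']),pose(c)[:3,3])
print('corner,left,rightback z42',onz(c,f([[400,223],[268,160],[463,112]]),42))
print('corner bottom z18',onz(c,f([[398,231]]),18))
print('peg',onz(c,f([[349,65]]),60)); print('deck FL FR',onz(c,f([[119,263],[617,263]]),18))
print('stop front top/bottom',onz(c,f([[417,49],[463,49]]),52),onz(c,f([[418,81],[463,83]]),18))
print('jarR base near',onz(c,f([[535,143]]),18), 'lip low edge', onz(c,f([[384,41]]),242))
print(dep(c,f([[400,215],[350,150]])))
```

```text
[[   0.    -0.3    1.  -160.5]
 [   1.     0.    -0.     0.1]
 [  -0.     1.     0.3  -85.2]
 [   0.     0.     0.     1. ]] [407.9 -69.4 384.7]
corner,left,rightback z42 [[ 582.7  -94.5   42. ]
 [ 656.3   35.2   42. ]
 [ 711.5 -166.3   42. ]]
corner bottom z18 [[586.  -93.8  18. ]]
peg [[759.2 -47.4  60. ]]
deck FL FR [[ 558.3  183.7   18. ]
 [ 546.8 -309.7   18. ]]
stop front top/bottom [[ 789.4 -121.2   52. ]
 [ 788.7 -171.8   52. ]] [[ 778.5 -124.9   18. ]
 [ 774.7 -177.2   18. ]]
jarR base near [[ 689.6 -248.7   18. ]] lip low edge [[576.9 -76.2 242. ]]
[[591.3 -94.8  41.6]
 [665.3 -47.3  43. ]]
```

Run:
```python
from h import *
c=snap('scene','s1')
cv2.imwrite('pics/s1z.png',cv2.resize(c['color'][0:270,60:400],None,fx=2.2,fy=2.2,interpolation=cv2.INTER_CUBIC))
```

```text
(no output)
```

View pics/s1z.png

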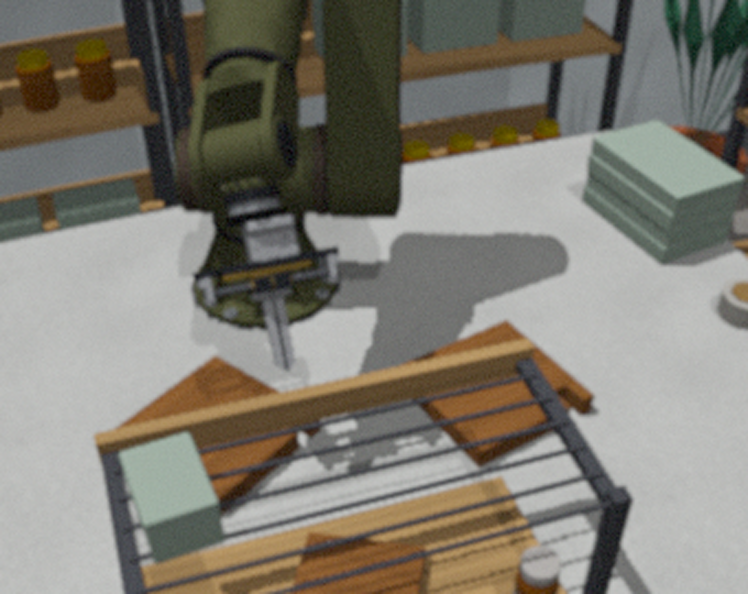

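Emit:
jog_arm:
  series: [-0.1, 0.0026, 0.143, 0, 0, 0, -1, -0.2, 0.0052, 0.286, 0, 0, 0, -1, -0.3, 0.0078, 0.429, 0, 0, 0, -1, -0.4, 0.0104, 0.572, 0, 0, 0, -1, -0.5, 0.013, 0.715, 0, 0, 0, -1, -0.6, 0.0157, 0.858, 0, 0, 0, -1, -0.7, 0.0183, 1.001, 0, 0, 0, -1, -0.8, 0.0209, 1.144, 0, 0, 0, -1, -0.9, 0.0235, 1.287, 0, 0, 0, -1, -1.0, 0.0261, 1.43, 0, 0, 0, -1, -1.1, 0.0287, 1.573, 0.01, 0.002, -0.012, -1, -1.2, 0.0313, 1.716, 0.02, 0.004, -0.024, -1, -1.3, 0.034, 1.859, 0.03, 0.006, -0.036, -1, -1.4, 0.0366, 2.002, 0.04, 0.008, -0.048, -1, -1.5, 0.0392, 2.145, 0.05, 0.01, -0.06, -1, -1.6, 0.0418, 2.288, 0.05, 0.01, -0.06, -1, -1.7, 0.0444, 2.431, 0.05, 0.01, -0.06, -1, -1.8, 0.047, 2.573, 0.05, 0.01, -0.06, -1, -1.8, 0.047, 2.573, 0.05, 0.01, -0.06, -1]

```text
clock: 3.82
eef_pos: [479.9, -61.9, 144.5]
eef_rot: [0.003, 0.96, -0.027]
wrist_force: [-0.4, 0.2, -0.1]
finger_gap: 0.3
```

Run:
```python
from h import *
s=manip.read_state(); print(s['eef_pos'],s['eef_rot'],s['joints'],s['wrist_force'],s['clock'])
```

```text
[479.94654369 -61.86588442 144.46092865] [ 0.00310306  0.96024562 -0.02745186] [-2.78431956e-01 -1.08236449e-03  2.19619062e+00  3.96434060e-01
  3.77663171e-01 -2.14582045e+00] [-0.37455177  0.21408092 -0.11118432] 3.825
```

Emit:
jog_arm:
  series: [0, 0, 0, 0.012, 0, -0.015, -1, 0, 0, 0, 0.024, 0.001, -0.03, -1, 0, 0, 0, 0.036, 0.002, -0.045, -1, 0, 0, 0, 0.048, 0.003, -0.06, -1, 0, 0, 0, 0.06, 0.004, -0.075, -1, 0, 0, 0, 0.07, 0.004, -0.088, -1, 0, 0, 0, 0.078, 0.004, -0.096, -1, 0, 0, 0, 0.08, 0.004, -0.1, -1, 0, 0, 0, 0.08, 0.004, -0.1, -1]

```text
clock: 4.95
eef_pos: [559.9, -56.7, 44.3]
eef_rot: [0.004, 0.961, -0.025]
wrist_force: [0.2, -0.7, -0.5]
finger_gap: 0.6
```

Run:
```python
from h import *
c=snap('wrist','w2');s=c['state']; print(s['eef_pos'],s['eef_rot'],s['joints'],s['wrist_force'],s['clock'])
t=snap('top','t2')
cv2.imwrite('pics/t2z.png',np.hstack([cv2.resize(t['color'][70:290,190:420],None,fx=1.8,fy=1.8,interpolation=cv2.INTER_CUBIC),cv2.resize(c['color'],(384,396))]))
```

```text
[559.88763583 -56.70968916  44.29918999] [ 0.004444    0.96056433 -0.02500674] [-0.21448789  0.37595366  2.05268427  0.77455933  0.15494415 -2.49078077] [ 0.23242369 -0.73113009 -0.48736548] 4.95
```

View pics/t2z.png

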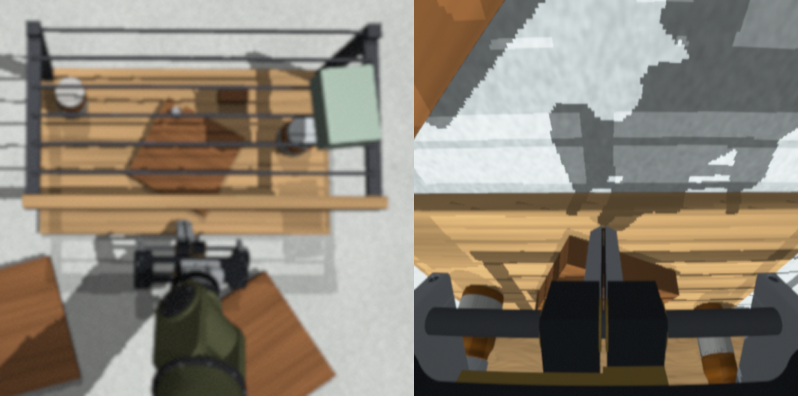

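Emit:
jog_arm:
  series: [0, 0, 0, -0.012, 0, 0.015, -1, 0, 0, 0, -0.024, 0, 0.03, -1, 0, 0, 0, -0.036, 0, 0.045, -1, 0, 0, 0, -0.05, 0, 0.065, -1, 0, 0, 0, -0.065, 0, 0.085, -1, 0, 0, 0, -0.08, 0, 0.1, -1, 0, 0, 0, -0.08, 0, 0.1, -1]

```text
clock: 5.92
eef_pos: [480.1, -56.4, 145.8]
eef_rot: [0.001, 0.957, -0.026]
wrist_force: [0.7, -0.5, -0.2]
finger_gap: 0.1
```

Run:
```python
from h import *
from scipy.spatial.transform import Rotation as R
np.set_printoptions(precision=3,suppress=True)
s=manip.read_state(); print(s['eef_pos'],s['joints'])
# commanded orientation assumed = nominal
def M(L,yaw):
    x=np.array([np.sin(L),0,-np.cos(L)]); y=np.array([0,1,0.]); return R.from_euler('z',yaw)*R.from_matrix(np.c_[x,y,np.cross(x,y)])
L0=np.deg2rad(35);L=np.deg2rad(30);ty=-.2
print((M(L,ty)*M(L0,-.026).inv()).as_rotvec())
a=M(L,ty).as_matrix()[:,0]; 
yw=M(L,ty).as_matrix()[:,1]; n=np.cross(yw,a)*1; n*=np.sign(n[2]); print(a,yw,n)
yaw=-.026;O=np.array([760.5,-47.])
rot=lambda f:np.array([[np.cos(f),-np.sin(f)],[np.sin(f),np.cos(f)]])
for f in (-.485,-.4,-.3,-.174,-.1,0,.03):
  e=(-130,-115) if f+yaw<ty-.001 else (-130,-90)
  p=rot(f+yaw)@e+O; q=np.r_[p,32.]
  tcp=q+(12.5 if e[1]==-115 else -12.5)*yw-8*n-19*a; print(f,q,tcp)
```

```text
[480.125 -56.353 145.801] [-0.264 -0.006  2.198  0.381  0.374 -2.122]
[ 0.01   0.087 -0.174]
[ 0.49  -0.099 -0.866] [0.199 0.98  0.   ] [ 0.849 -0.172  0.5  ]
-0.485 [590.866 -83.733  32.   ] [577.249 -68.218  44.454]
-0.4 [594.597 -98.002  32.   ] [580.98  -82.487  44.454]
-0.3 [ 600.518 -114.31    32.   ] [586.9   -98.795  44.454]
-0.174 [ 615.211 -109.379   32.   ] [ 596.627 -118.366   44.454]
-0.1 [ 620.221 -119.95    32.   ] [ 601.636 -128.937   44.454]
0 [ 628.204 -133.59    32.   ] [ 609.62  -142.577   44.454]
0.03 [ 630.861 -137.519   32.   ] [ 612.277 -146.506   44.454]
```

Emit:
jog_arm:
  series: [0.003, 0.029, -0.058, 0, 0, 0, -1, 0.007, 0.058, -0.116, 0, 0, 0, -1, 0.01, 0.087, -0.174, 0, 0, 0, -1, 0.01, 0.087, -0.174, 0.012, 0, -0.015, -1, 0.01, 0.087, -0.174, 0.024, 0, -0.03, -1, 0.01, 0.087, -0.174, 0.036, 0, -0.045, -1, 0.01, 0.087, -0.174, 0.048, 0, -0.06, -1, 0.01, 0.087, -0.174, 0.06, -0.001, -0.075, -1, 0.01, 0.087, -0.174, 0.07, -0.001, -0.088, -1, 0.01, 0.087, -0.174, 0.078, -0.001, -0.096, -1, 0.01, 0.087, -0.174, 0.081, -0.001, -0.1, -1, 0.01, 0.087, -0.174, 0.081, -0.001, -0.1, -1]

```text
clock: 7.42
eef_pos: [561.1, -57.1, 44.2]
eef_rot: [0.003, 1.048, -0.198]
wrist_force: [-0.6, 0.2, -0.0]
finger_gap: 0.3
```

Run:
```python
from h import *
s=manip.read_state(); print(s['eef_pos'],s['eef_rot'],s['joints'],s['wrist_force'],s['clock'])
t=snap('top','t3')
cv2.imwrite('pics/t3z.png',cv2.resize(t['color'][100:240,200:400],None,fx=4,fy=4,interpolation=cv2.INTER_CUBIC))
```

```text
[561.10669543 -57.0774931   44.23724849] [ 0.00299475  1.04794696 -0.19772732] [-0.15729035  0.38339411  1.9975114  -0.08536619  0.23902933 -1.44981186] [-0.59694694  0.16364242 -0.03223411] 7.425
```

View pics/t3z.png

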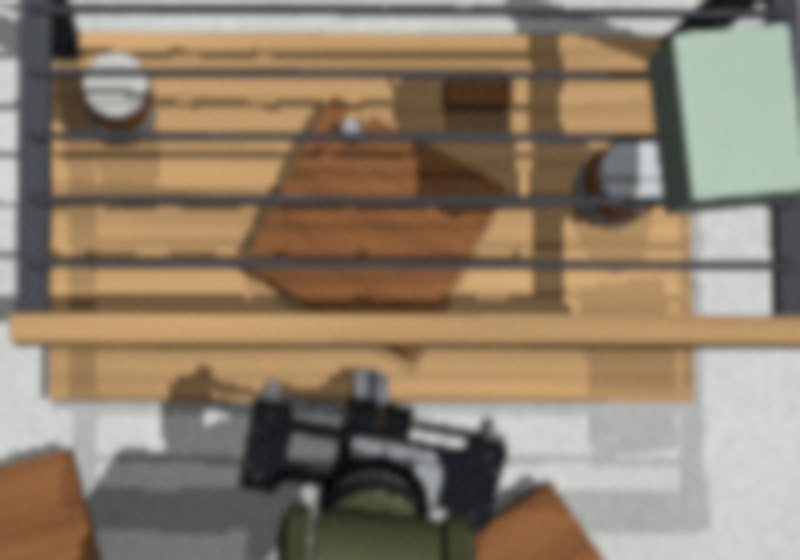

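Emit:
jog_arm:
  series: [0, 0, 0, 0.004, -0.003, 0, -1, 0, 0, 0, 0.008, -0.006, 0, -1, 0, 0, 0, 0.012, -0.0085, 0, -1, 0, 0, 0, 0.016, -0.011, 0, -1, 0, 0, 0, 0.017, -0.015, 0, -1, 0, 0, 0, 0.018, -0.019, 0, -1, 0, 0, 0, 0.019, -0.0225, 0, -1, 0, 0, 0, 0.02, -0.0255, 0, -1, 0, 0, 0, 0.02, -0.0255, 0, -1]

```text
clock: 8.6
eef_pos: [581.0, -82.9, 44.3]
eef_rot: [0.003, 1.048, -0.198]
wrist_force: [-2.3, 0.0, 0.5]
finger_gap: 0.6
```

Run:
```python
from h import *
s=manip.read_state(); print(s['eef_pos'],s['joints'],s['wrist_force'],s['clock'])
t=snap('top','t4');w=snap('wrist','w4')
cv2.imwrite('pics/t4z.png',np.hstack([cv2.resize(t['color'][100:240,200:360],None,fx=3,fy=3,interpolation=cv2.INTER_CUBIC),cv2.resize(w['color'],None,fx=.6,fy=1.09)[:420]]))
```

```text
[581.01408319 -82.90421367  44.30735904] [-0.20573277  0.42100813  1.93754575  0.01445921  0.26027143 -1.58833555] [-2.30200137  0.01331034  0.48045886] 8.6Traceback (most recent call last):
  File "<stdin>", line 4, in <module>
    return _nx.concatenate(arrs, 1, dtype=dtype, casting=casting)
           ~~~~~~~~~~~~~~~^^^^^^^^^^^^^^^^^^^^^^^^^^^^^^^^^^^^^^^
ValueError: all the input array dimensions except for the concatenation axis must match exactly, but along dimension 0, the array at index 0 has size 420 and the array at index 1 has size 419
```

Run:
```python
from h import *
t=load('top0' if 0 else 't4');w=load('w4')
cv2.imwrite('pics/t4z.png',np.hstack([cv2.resize(t['color'][100:240,200:350],None,fx=3,fy=3,interpolation=cv2.INTER_CUBIC),cv2.resize(w['color'],(350,420))]))
```

```text
(no output)
```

View pics/t4z.png

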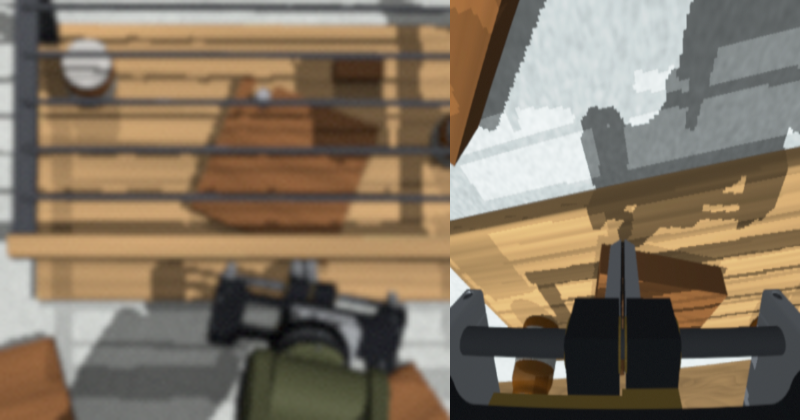

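The top view shows the board turned by a few degrees with its slot still on the peg. The contact force is 2.3 N, so I'll carry on along the arc.

Emit:
jog_arm:
  series: [0, 0, 0, 0.0015, -0.004, 0, -1, 0, 0, 0, 0.003, -0.008, 0, -1, 0, 0, 0, 0.0045, -0.012, 0, -1, 0, 0, 0, 0.006, -0.016, 0, -1, 0, 0, 0, 0.008, -0.02, 0, -1, 0, 0, 0, 0.01, -0.024, 0, -1, 0, 0, 0, 0.012, -0.028, 0, -1, 0, 0, 0, 0.014, -0.032, 0, -1, 0, 0, 0, 0.0155, -0.0355, 0, -1, 0, 0, 0, 0.0155, -0.0355, 0, -1]

```text
clock: 9.95
eef_pos: [596.7, -118.5, 44.5]
eef_rot: [0.003, 1.047, -0.198]
wrist_force: [-2.9, -2.5, 0.1]
finger_gap: 0.6
```

Run:
```python
from h import *
s=manip.read_state(); print(s['eef_pos'],s['joints'],s['wrist_force'],s['clock'])
t=snap('top','t5');w=snap('wrist','w5')
cv2.imwrite('pics/t5z.png',np.hstack([cv2.resize(t['color'][100:240,200:350],None,fx=3,fy=3,interpolation=cv2.INTER_CUBIC),cv2.resize(w['color'],(350,420))]))
```

```text
[ 596.74483637 -118.54222606   44.45737047] [-0.27138603  0.45637021  1.87998422  0.12976673  0.2852833  -1.75586071] [-2.90652696 -2.47956193  0.07825217] 9.95
```

View pics/t5z.png

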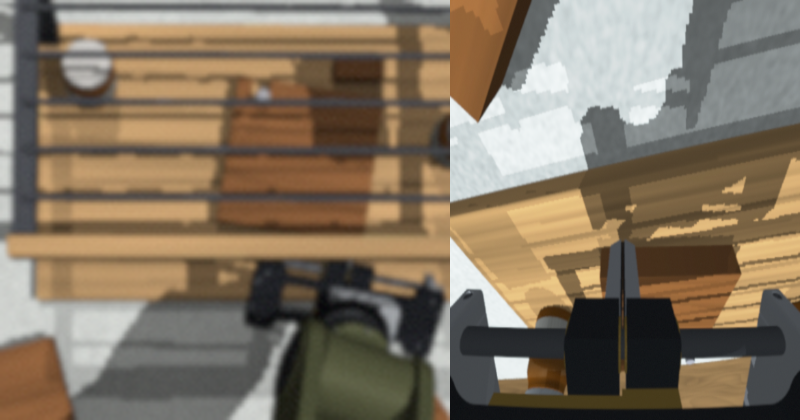

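Emit:
jog_arm:
  series: [0, 0, 0, 0.002, -0.0035, 0, -1, 0, 0, 0, 0.0035, -0.007, 0, -1, 0, 0, 0, 0.005, -0.0105, 0, -1, 0, 0, 0, 0.007, -0.0135, 0, -1, 0, 0, 0, 0.009, -0.017, 0, -1, 0, 0, 0, 0.0105, -0.02, 0, -1, 0, 0, 0, 0.012, -0.0225, 0, -1, 0, 0, 0, 0.012, -0.0225, 0, -1]

```text
clock: 11.05
eef_pos: [608.8, -140.8, 44.5]
eef_rot: [0.003, 1.047, -0.198]
wrist_force: [-1.0, 0.7, 0.2]
finger_gap: 0.4
```

Run:
```python
from h import *
s=manip.read_state(); print(s['eef_pos'],s['joints'],s['wrist_force'],s['clock'])
t=snap('top','t6');w=snap('scene','s6')
cv2.imwrite('pics/t6z.png',np.hstack([cv2.resize(t['color'][110:220,250:350],None,fx=4,fy=4,interpolation=cv2.INTER_CUBIC),cv2.resize(w['color'][220:330,140:240],None,fx=4,fy=4,interpolation=cv2.INTER_CUBIC)]))
```

```text
[ 608.82139159 -140.84843691   44.53188112] [-0.30808535  0.48407834  1.83419217  0.18237379  0.30716876 -1.83732899] [-0.98030699  0.68879785  0.23185652] 11.05
```

View pics/t6z.png

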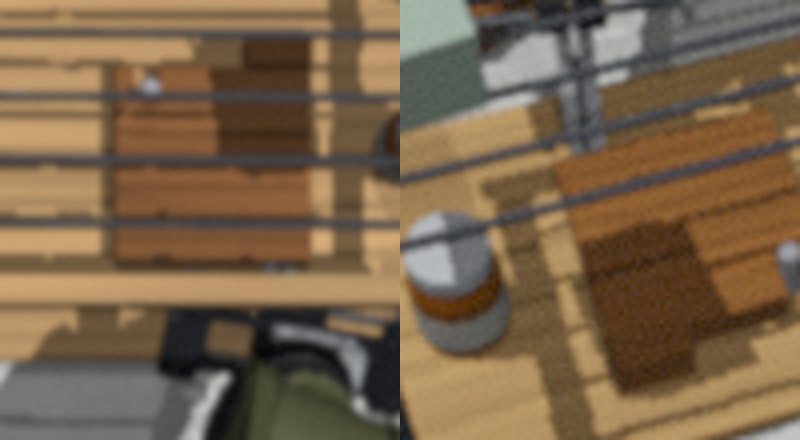

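Emit:
jog_arm:
  series: [0, 0, 0, 0.001, -0.0007, 0, -1, 0, 0, 0, 0.002, -0.0014, 0, -1, 0, 0, 0, 0.002, -0.0014, 0, -1]

```text
clock: 11.52
eef_pos: [610.1, -141.7, 44.2]
eef_rot: [0.004, 1.049, -0.197]
wrist_force: [-9.1, 3.8, 6.3]
finger_gap: 0.3
```

Run:
```python
from h import *
w=snap('scene','s7'); 
cv2.imwrite('pics/s7z.png',cv2.resize(w['color'][230:330,150:260],None,fx=6,fy=6,interpolation=cv2.INTER_CUBIC))
print(manip.read_state()['wrist_force'])
```

```text
[-8.91252249  3.3730208   5.42033176]
```

View pics/s7z.png

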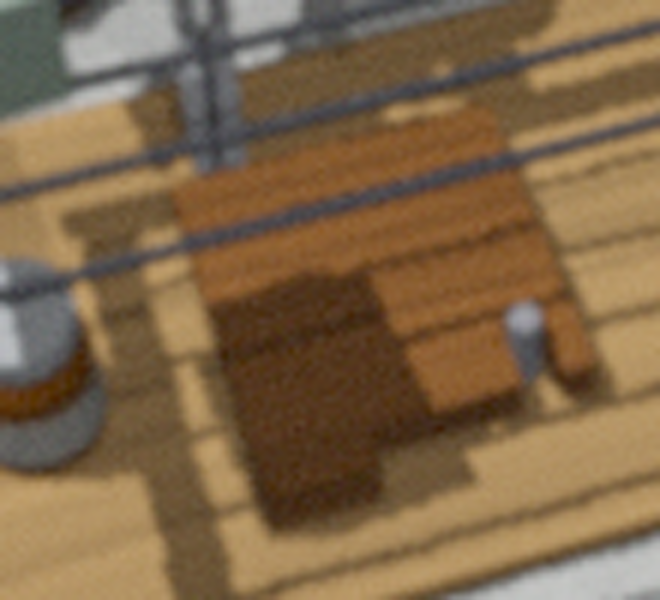

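The board reads as seated against the stop block, with the block's dark top merging with the board at (320,480) and about 9 N of firm contact. I'll back away.

Emit:
jog_arm:
  series: [0, 0, 0, -0.004, 0.001, 0, -1, 0, 0, 0, -0.012, 0.003, 0, -1, 0, 0, 0, -0.022, 0.006, 0.004, -1, 0, 0, 0, -0.036, 0.01, 0.016, -1, 0, 0, 0, -0.052, 0.015, 0.034, -1, 0, 0, 0, -0.07, 0.02, 0.055, -1, 0, 0, 0, -0.09, 0.025, 0.078, -1, 0, 0, 0, -0.115, 0.03, 0.1, -1, 0, 0, 0, -0.145, 0.03, 0.12, -1, 0, 0, 0, -0.165, 0.03, 0.13, -1, 0, 0, 0, -0.165, 0.03, 0.13, -1]

```text
clock: 12.95
eef_pos: [445.1, -112.1, 175.5]
eef_rot: [0.002, 1.045, -0.199]
wrist_force: [-0.6, 0.5, -0.1]
finger_gap: 0.5
```

Run:
```python
from h import *
s=manip.read_state(); print(s['eef_pos'],s['wrist_force'],s['clock'])
w=snap('scene','s8');t=snap('top','t8')
cv2.imwrite('pics/s8z.png',cv2.resize(w['color'][190:340,110:330],None,fx=3.6,fy=3.6,interpolation=cv2.INTER_CUBIC))
cv2.imwrite('pics/t8z.png',cv2.resize(t['color'][100:210,240:350],None,fx=5,fy=5,interpolation=cv2.INTER_CUBIC))
```

```text
[ 445.08714481 -112.09970369  175.46113827] [-0.64098996  0.52660839 -0.09491431] 12.95
```

View pics/s8z.png

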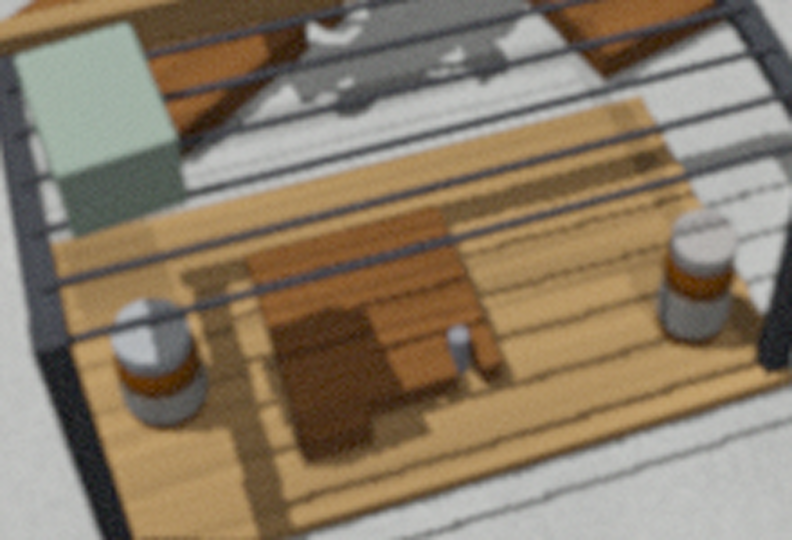

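View pics/t8z.png

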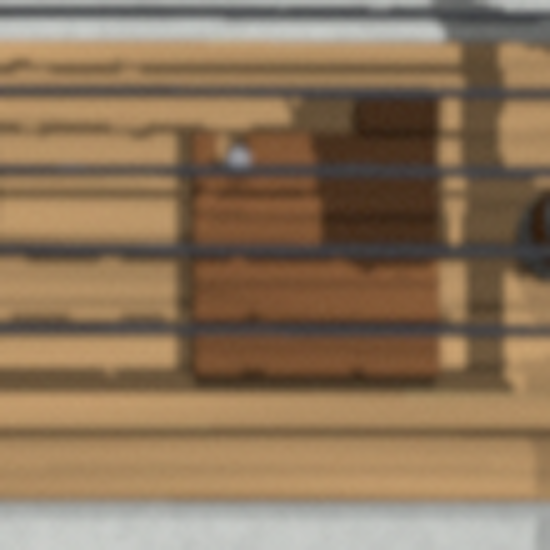

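Both views show the board square, touching the stop and with the peg in its slot. I'll put numbers on that: board front corners are at (248,258) and (440,208) in the scene zoom, and its edges run along columns 194 and 437 in the top zoom.

Run:
```python
from h import *
np.set_printoptions(precision=1,suppress=True)
s=load('s8');t=load('t8')
sz=lambda p:np.array(p,float)/3.6+[110,190]-.36
tz=lambda p:np.array(p,float)/5+[240,100]-.4
a=onz(s,sz([[248,260],[440,208],[503,368]]),42);b=onz(t,tz([[195,380],[437,378],[193,132],[438,150]]),42)
print(a,b)
y=lambda p,q:np.arctan2(-(p-q)[0],(p-q)[1])
print('yaw front scene %.3f top %.3f'%(y(a[1],a[0]),y(b[0],b[1])))
d=b[2]-b[0];e=a[2]-a[1];g=b[3]-b[1];print('side yaw top L %.3f R %.3f scene %.3f'%(np.arctan2(d[1],d[0]),np.arctan2(g[1],g[0]),np.arctan2(e[1],e[0])))
r=np.array([[np.cos(-.026),.026],[-.026,np.cos(.026)]])
print('expected FR FL BL',[r@v+[760.5,-47] for v in ([-130,-126],[-130,24],[20,24])])
# jar/carton change
for n0,n1 in(('top0','t8'),('scene0','s8')):
  A,B=load(n0)['color'].astype(int),load(n1)['color'].astype(int)
  print(n0,[np.abs(A[v0:v1,u0:u1]-B[v0:v1,u0:u1]).mean().round(1) for (u0,v0,u1,v1) in ([(218,112,238,132),(345,132,362,156),(366,106,402,152)] if n0=='top0' else [(292,248,316,286),(140,272,168,308),(116,198,160,252)])])
```

```text
[[ 634.6 -167.1   42. ]
 [ 636.8  -16.6   42. ]
 [ 786.7  -22.7   42. ]] [[ 627.9  -20.1   42. ]
 [ 625.7 -167.5   42. ]
 [ 780.6  -23.4   42. ]
 [ 766.2 -173.6   42. ]]
yaw front scene -0.015 top -0.015
side yaw top L -0.022 R -0.043 scene -0.041
expected FR FL BL [array([ 627.3, -169.6]), array([631.2, -19.6]), array([781.1, -23.5])]
top0 [np.float64(1.9), np.float64(1.6), np.float64(2.1)]
scene0 [np.float64(3.1), np.float64(3.2), np.float64(2.6)]
```

```bash
python3 -c "
from cell import manip
print(manip.sign_off())"
```

```text
the job is handed in; nothing more can be done
None
```

I pushed the board's front edge near its right-hand corner with the closed fingers, leaned back 30°, along an arc about the peg until its back edge met the stop block. I then backed off and handed the job in at about 13 s.

- **Squareness:** the riser's yaw measured about -0.026 rad. The board's front edge measured -0.015 rad in both views, and its side edges -0.022 to -0.043 rad. That puts it within about 0.02 rad of square, against a limit of 0.05.
- **Position:** in the top view the board's corners lie within about 4 mm of where they should be at home. The scene view put them about 6–8 mm further back, an offset that was not corrected, so the two views disagree a little.
- **Stop and peg:** I did not measure the back right-hand corner's gap to the stop directly. I judged it from the pictures and from the pushing force rising to about 9–10 N horizontally (peak about 12 N in all) when the board met the stop. The pictures show the slot still on the peg.
- **Bystanders:** the areas around the jars and the carton changed no more than picture noise. The arm was clear of everything, with wrist force close to zero.

My first approach, leaning 35°, brought a wrist joint close to its limit. I backed out before touching anything and came in again at 30° with a slight turn.

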